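# Turn the tablet box in its sleeve for the evening

## Task

It is evening: slide the yellow-and-blue tablet box out of its orange sleeve, turn it end for end, and slide it back into the same sleeve, lids up and fully home, so that the yellow end is covered and the blue end sticks out. Leave the green-and-red box in its sleeve and the white tablet bottle where they are.

Things in the scene. Friction and masses are not known exactly. Their poses are not given: they have to be found in the camera images.
- organiser_mid (a point): Centre (half-way up) of the loose tablet box to turn: rigid bar 200 (x) x 36 (y) x 32 (z) mm, 0.16 kg; white middle 80 mm long, 60 mm of lids at each end, yellow at +x, blue at -x; z up. At the start it lies level on the sleeve's base plate, blue end inside, its centre 40 to 50 mm out from the mouth: graspable there across its width from above.
- sleeve_mouth (a point): Fixed orange sleeve of that box: middle of its mouth, 21 mm above the desk, the box's centre height. x points level out of the mouth, z up. Opening 46 wide x 38 high, pocket 60 deep, closed at the back; outside 54 wide, 66 long, top 47 mm above the desk. Its floor is a base plate 5 thick, 64 wide, running 134 mm out past the mouth. Box fully home: its centre 40 mm out (+x).
- other_mid (a point): Centre of another tablet box of the same size and shape, with green lids at its +x end (outside) and red at its -x end, in an identical fixed orange sleeve of its own. Someone else's: leave it alone.
- tablet_bottle: White tablet bottle with a green cap standing on the desk, 52 mm in diameter and 90 mm high; origin at the centre of its underside, z up. Leave it standing.
Mind the look-alikes: they are no part of the job. Leave any brown or turquoise look-alike of the part that bears organiser_mid alone.

How it is judged (in metres and radians):
On the way:
1. the yellow-and-blue box is drawn right out of its sleeve (distance between organiser_mid and sleeve_mouth above 0.1 m), for 0.1 s.
At the end, for the whole second after the job is handed in: The yellow-and-blue box lies in its own sleeve the other way round: yellow end inside to within 15 mm of fully home, blue end outside, lids up (within 10 degrees), in line with the sleeve (within 11 degrees, 12 mm sideways and 10 mm in height), released (x of sleeve_mouth in the frame of organiser_mid between 0.025 and 0.05 m and x of organiser_mid in the frame of sleeve_mouth above 0.025 m and y of organiser_mid in the frame of sleeve_mouth between -0.012 and 0.012 m and z of organiser_mid in the frame of sleeve_mouth between -0.01 and 0.01 m and angle between the x axis of organiser_mid and the x axis of sleeve_mouth, either way round below 0.2 rad and angle between organiser_mid's own z axis and vertical below 0.18 rad); the robot touches nothing.
It fails at once if the green-and-red box is moved by more than 12 mm (distance of other_mid from where it was at the start of the episode above 0.012 m).
It fails at once if the tablet bottle is moved by more than 20 mm or tipped over (distance of tablet_bottle from where it was at the start of the episode above 0.02 m or angle between tablet_bottle's own z axis and vertical above 0.5 rad).
It also fails if it takes over 43 s, if anything falls off the work surface, if the arm or the gripper's body presses on something with over 40 N, if the wrist force passes 120 N, or if a joint passes its speed limit or range.

## Robot

A 6-joint arm with a two-finger parallel gripper is mounted at the origin on the work surface. World frame = base frame: x ahead of the robot, y to its left, z up, the work surface at z = 0. Lengths are in mm, angles in rad, forces in N, time in s.
With the tool pointing down it reaches from about 425 to 950 mm from the base axis. Payload 14.7 kg.
Tool frame: the origin (TCP) lies midway between the tips of the shut fingers; the grasp point (between the pads) lies 19 mm behind it (bot.tcp_to_grasp is the distance from the TCP to the grasp point, in mm); y points along the fingers, z is the direction in which the jaws open and shut, and the axes are right-handed (so a half turn about y gives the same grasp; the last joint's range is limited). The gripper opens to 85 mm and grips with 20 to 120 N. Pads are 22 mm wide; open, the fingers measure 114 mm over their backs; the gripper's body (76 mm by 85 mm) begins 54 mm behind the grasp point. The pads swing forward as they close: fully open they stand 13 mm farther back than shut.
Start: joints at [-1.395, 0.48, 1.596, -0, 1.065, -0.047], TCP at [143.642, -633.924, 231.297] pointing down, gripper open.
Joint ranges: [-2.75, 2.75], [-0.82, 2.05], [0.23, 2.67], [-1.56, 4.7], [0.09, 2.69], [-2.92, 2.92]. Speed limits (rad/s): [1.89, 1.89, 2.39, 3.01, 3.01, 3.01].

## Interface

Orientations are given as [roll, pitch, yaw] about the fixed x, y, z axes, in that order (R = Rz(yaw) Ry(pitch) Rx(roll)).
In Python, from workcell import bot, viewer gives the robot as it stands.
- The arm moves only by the tool carry_out, never from a script. Its argument "moves" is one flat list of numbers, 7 for each row, row after row: the shift along the tool's x, y, z in m, then the turn, a rotation vector about the tool's x, y, z in rad, then the opening in per cent of the stroke, from 0 (shut) to 100 (fully open). In form: [dx, dy, dz, wx, wy, wz, gripper, dx, dy, dz, wx, wy, wz, gripper, ...]. A call has 1 to 8 rows; each row is the pose to reach, as a shift and turn from the pose measured when the call began, along the tool's axes at that moment; what a row does not reach only later rows make up. A row lasts 1/10 s, in which the tool goes at most 50 mm and 8.59 degrees, less where a joint would pass 70% of its speed; a pose out of reach is approached as far as the arm can. A call with a gripper value outside its range is refused whole. The fingers move at their own pace and stop on an object; "force" is the grip in N (left out, the last holds). Time passes only in rows, so rows that repeat a pose let the fingers close. It gives the time, the measured TCP pose, the force and the opening at its end, in the units of the state.
- bot.state(): the state, without advancing time (a new reading comes with each control period).
- viewer.get_image(name): name is "side" or "top"; returns (picture, depth): 420x560x3 uint8, red, green, blue; 420x560 float32, mm along the optical axis (not along the pixel's ray), 0 where there is no reading.
- viewer.calibration(name): a dict with "mtx" (3x3 intrinsics, pixels), "cam_to_world" (4x4, takes a point from camera to world coordinates). Camera axes: x right, y up, looking along -z (the intrinsics and any distortion apply to the point x, -y, -z); pixel columns grow to the right and rows downward; lengths in mm; the calibration is good to about 2 mm. A picture is of the moment at which its call begins. calibration takes no time and is no camera call.
- bot.finish_job(): hands the job in, once; it reports no verdict.
The state is a dict: "time_s": time; "joints": joint angles; "joint_velocities": joint speeds; "joint_efforts": joint torques, N m; "tool_pos": TCP position; "ee_rot": TCP orientation; "force": force on the tool from outside, world axes, zero at the start; "wrist_torque": the same for the moment, N m; "width": finger opening in mm.
Only numpy, scipy, OpenCV 4.12 (cv2) and the standard library are available. Lean on these libraries where they do the work, as an engineer would, in place of code of your own. Each camera call takes 0.05 s, during which the arm holds its last target.

## Working session

There is one attempt and no reset: what is moved stays moved. The work goes in short steps, Python scripts to look and compute and a tool call to move; the robot and the scene stay as the last step left them, time stands still between calls to the robot, and variables do not carry over. Pictures are saved under pics/ and viewed, and the job is handed in when it is done.

Besides the shell and the picture viewer there is one more tool, called after "Call:" as name(argument=value, ...) on one line, values as JSON. carry_out: Moves the arm, as the interface text tells. Its arguments: {"type":"object","properties":{"moves":{"type":"array","items":{"type":"number"}},"force":{"type":"number"}},"required":["moves"]}

```bash
ls; mkdir -p pics
python3 - <<'E'
from workcell import bot, viewer
import cv2, numpy as np
for n in ("top","side"):
    p,d=viewer.get_image(n); cv2.imwrite(f"pics/{n}0.png",p[...,::-1]); np.savez(f"{n}0.npz",p=p,d=d)
    c=viewer.calibration(n); print(n,np.round(c["mtx"],1).tolist(),np.round(c["cam_to_world"],3).tolist(),[k for k in c])
print(bot.state(), bot.tcp_to_grasp)
E
```

```text
pics
top [[406.0, 0.0, 280.6], [0.0, 406.0, 205.9], [0.0, 0.0, 1.0]] [[-0.007, 0.994, -0.11, 423.965], [-1.0, -0.011, -0.029, -91.73], [-0.03, 0.11, 0.993, 978.101], [0.0, 0.0, 0.0, 1.0]] ['mtx', 'cam_to_world']
side [[540.7, 0.0, 275.2], [0.0, 540.7, 210.0], [0.0, 0.0, 1.0]] [[-0.74, 0.335, -0.584, -238.398], [-0.673, -0.388, 0.63, 746.211], [-0.016, 0.859, 0.512, 716.2], [0.0, 0.0, 0.0, 1.0]] ['mtx', 'cam_to_world']
{'time_s': 0.1, 'joints': array([-1.39463294e+00,  4.80780064e-01,  1.59678450e+00, -3.76137756e-05,
        1.06509780e+00, -4.66101304e-02]), 'joint_velocities': array([-0.0007756 , -0.00186096, -0.00318387,  0.00101404, -0.00060442,
       -0.00145989]), 'joint_efforts': array([ 7.89208298e-04, -9.52260232e+01, -4.31041646e+01, -5.96795530e-05,
        5.19342721e-03,  4.21567472e-05]), 'tool_pos': array([ 143.54801843, -633.5880039 ,  230.73929415]), 'ee_rot': array([-1.57186641e+00,  1.69905168e-05, -2.91880091e+00]), 'force': array([-0.20356668, -0.18526993, -1.49202561]), 'wrist_torque': array([ 0.01568049, -0.03931467, -0.05640818]), 'width': 85.8582518609554} 18.700000000000003
```

View pics/top0.png

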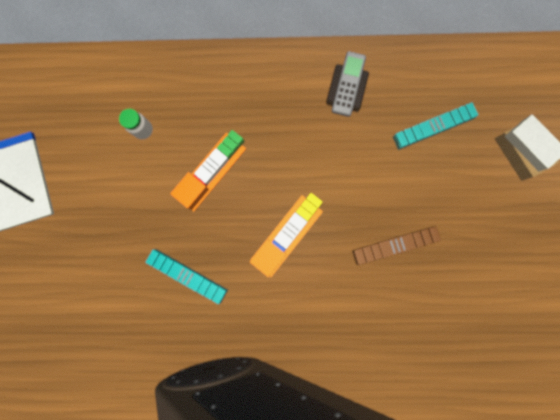

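View pics/side0.png

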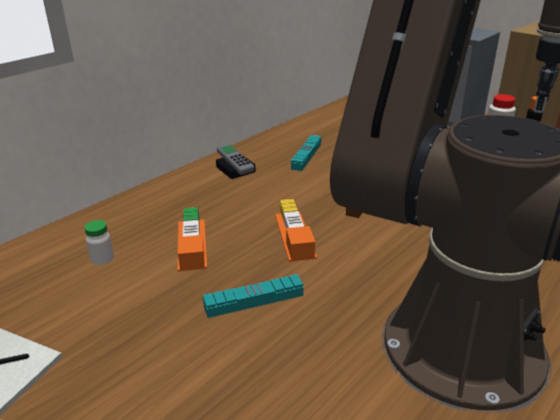

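The top view shows the target sleeve with its mouth up-right at about (278,243), yellow lids at (313,203), and the green/red set at (210,165). The bottle is at (135,122), and the turquoise and brown bars are loose look-alikes. Next I measure the target.

```bash
cat > h.py <<'E'
import numpy as np, cv2
from workcell import bot, viewer
def world(n,d,zfix=None):
    c=viewer.calibration(n);K=c["mtx"];T=c["cam_to_world"]
    v,u=np.mgrid[:d.shape[0],:d.shape[1]].astype(float)
    r=np.stack([(u-K[0,2])/K[0,0],-(v-K[1,2])/K[1,1],-np.ones_like(u)],-1)
    rw=r@T[:3,:3].T
    if zfix is None: return rw*d[...,None]+T[:3,3]
    return rw*((zfix-T[2,3])/rw[...,2])[...,None]+T[:3,3]
def hsv(p): return cv2.cvtColor(np.ascontiguousarray(p),cv2.COLOR_RGB2HSV)
def rect(m,W):
    pts=W[m][:,:2].astype(np.float32); return cv2.minAreaRect(pts)
def comp(m,seed):
    n,l=cv2.connectedComponents(m.astype(np.uint8)); return (l==l[seed[1],seed[0]])&m
E
python3 - <<'E'
from h import *
z=np.load("top0.npz");p,d=z["p"],z["d"];h=hsv(p).astype(int);W=world("top",d)
for n,x,y in (("yellow",313,203),("white",293,227),("sleeve",270,258),("desk",330,290),("green",233,140),("gslv",187,190),("cap",129,118)):
    print(n,p[y,x],h[y,x],W[y,x].round(1))
H=h[...,0]
Wt=world("top",d,37.)
def show(n,m,W_):
    r=rect(m,W_); b=cv2.boxPoints(r); print(n,m.sum(),W_[m].mean(0).round(1),"z",np.percentile(W[m][:,2],[5,50,95]).round(1),np.round(r[0],1),np.round(r[1],1),round(r[2],1)); print(b.round(1).tolist())
S=h[...,1];V=h[...,2]
yel=(abs(H-30)<5)&(S>200)&(V>150); yel[:190]=0; show("yellow",comp(yel,(313,203)),Wt)
wh=(S<60)&(V>150)&(W[...,2]>25); show("white",comp(wh,(293,230)),Wt)
ora=(H<20)&(S>220)&(V>180)&(W[...,2]>42)
show("sleevetop",comp(ora,(270,258)),world("top",d,47.))
ora=(H<20)&(S>220)&(V>180)
show("oran",comp(ora,(270,258)),world("top",d,47.))
E
python3 - <<'E'
import cv2
i=cv2.imread("pics/top0.png")[180:290,220:350]
cv2.imwrite("pics/c0.png",cv2.resize(i,None,fx=5,fy=5,interpolation=cv2.INTER_NEAREST))
E
```

```text
yellow [234 229  63] [ 29 186 234] [ 534.  -139.1   42.1]
white [228 227 224] [ 23   4 228] [479.3 -92.2  33.7]
sleeve [245 175  68] [ 18 184 245] [408.3 -39.1  47.3]
desk [166 117  64] [ 16 157 166] [ 331.5 -178.1   -1.2]
green [ 80 178  90] [ 63 140 178] [691.3  50.4  24.9]
gslv [245 158  47] [ 17 206 245] [567.2 154.3  46.8]
cap [ 57 187  87] [ 67 177 187] [728.4 279.5  89.6]<stdin>:8: RuntimeWarning: Mean of empty slice.
  ret = um.true_divide(
Traceback (most recent call last):
IndexError: index -1 is out of bounds for axis 0 with size 0
```

View pics/c0.png

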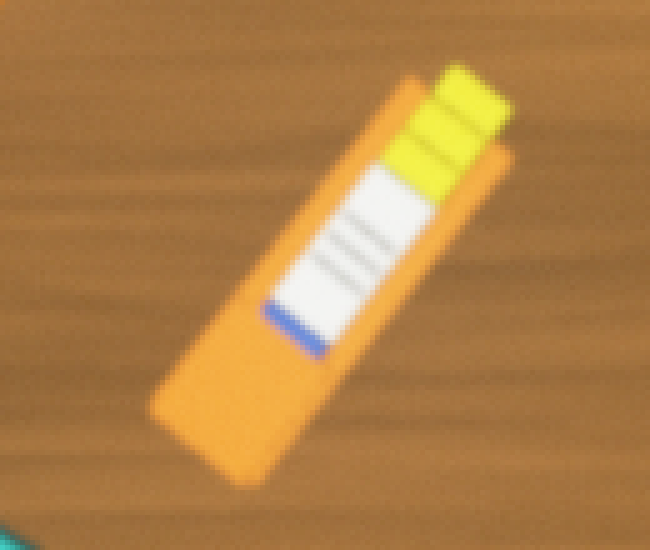

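The close-up shows the yellow end outside, the white middle, and a thin blue strip at the mouth, so the box is a few mm short of home. My colour thresholds need loosening.

```bash
cat >> h.py <<'E'
def show(n,m,W_,W):
    r=rect(m,W_); b=cv2.boxPoints(r); print(n,m.sum(),W_[m].mean(0).round(1),"z",np.percentile(W[m][:,2],[5,50,95]).round(1),np.round(r[0],1),np.round(r[1],1),round(r[2],1)); print(b.round(1).tolist())
def big(m): 
    n,l,s,c=cv2.connectedComponentsWithStats(m.astype(np.uint8)); return l==1+np.argmax(s[1:,4])
E
python3 - <<'E'
from h import *
z=np.load("top0.npz");p,d=z["p"],z["d"];h=hsv(p).astype(int);W=world("top",d)
H,S,V=h[...,0],h[...,1],h[...,2]
roi=np.zeros(H.shape,bool); roi[180:290,220:345]=1
Wt=world("top",d,37.)
yel=big(roi&(abs(H-29)<5)&(S>120)&(V>150)); show("yellow",yel,Wt,W)
wh=big(roi&(S<60)&(V>130)); show("white",wh,Wt,W)
b=big(roi&(H>100)&(H<130)&(S>60)); show("blue",b,Wt,W)
show("box",big(yel|wh|b),Wt,W)
ora=big(roi&(H<22)&(S>160)&(V>190)&(W[...,2]>30))
show("sleevetop",ora,world("top",d,47.),W)
o2=big(roi&(H<24)&(S>160)&(V>200)); 
show("all47",o2,world("top",d,47.),W);show("all5",o2,world("top",d,5.),W)
E
```

```text
yellow 371 [ 526.8 -129.7   37. ] z [30.1 37.2 39.9] [ 526.6 -130.1] [36.  57.5] 51.4
[[492.8999938964844, -126.19999694824219], [537.9000244140625, -162.10000610351562], [560.2999877929688, -134.0], [515.4000244140625, -98.0999984741211]]
white 555 [470.3 -84.7  37. ] z [31.5 35.3 38.7] [468.1 -82.8] [35.9 88.9] 51.5
[[422.1000061035156, -69.19999694824219], [491.70001220703125, -124.5999984741211], [514.0, -96.5], [444.5, -41.099998474121094]]
blue 41 [437.2 -58.4  37. ] z [34.7 37.3 40.1] [437.5 -58.1] [31.4  6.5] 51.1
[[425.20001220703125, -68.19999694824219], [430.20001220703125, -72.30000305175781], [449.8999938964844, -47.900001525878906], [444.8999938964844, -43.79999923706055]]
box 967 [ 490.6 -100.8   37. ] z [31.1 36.2 39.5] [ 491.3 -101.5] [ 36.1 148.3] 51.2
[[422.1000061035156, -69.0999984741211], [537.7999877929688, -162.10000610351562], [560.4000244140625, -134.0], [444.70001220703125, -41.0]]
sleevetop 666 [408.8 -32.3  47. ] z [44.6 47.4 50. ] [409.7 -33.3] [54. 66.] 50.9
[[367.1000061035156, -33.400001525878906], [418.29998779296875, -75.0], [452.3999938964844, -33.099998474121094], [401.20001220703125, 8.5]]
all47 1363 [440.2 -61.   47. ] z [ 1.   9.4 49.4] [457.9 -75.2] [ 63.6 197.5] 51.2
[[361.1000061035156, -38.0], [514.9000244140625, -161.89999389648438], [554.7999877929688, -112.4000015258789], [401.0, 11.5]]
all5 1363 [440.9 -59.6   5. ] z [ 1.   9.4 49.4] [459.4 -74.4] [ 66.5 206.4] 51.2
[[358.20001220703125, -35.599998474121094], [519.0, -165.0], [560.7000122070312, -113.30000305175781], [399.8999938964844, 16.200000762939453]]
```

Measured values:
- **Sleeve:** yaw about −38.8°, mouth about (435.4, −54.0), top 54×66 mm at z 47. This matches the given sizes.
- **Box:** centre about (471.2, −85.3), which is 47.5 mm out and 2 mm sideways, with its top at z 37. This is within the stated 40–50 mm.

I approach with tool yaw 141.2°, which leaves joint 6 the range for the +180° turn later.

```bash
cat >> h.py <<'E'
from scipy.spatial.transform import Rotation as Ro
U=np.array([np.cos(np.radians(-38.8)),np.sin(np.radians(-38.8))]); N=np.array([-U[1],U[0]]); M=np.array([435.4,-54.0])
def go(x,y,z,yaw):
    s=bot.state(); R=Ro.from_euler("xyz",s["ee_rot"]); T=Ro.from_euler("xyz",[-np.pi/2,0,np.radians(yaw)])
    print("t",round(s["time_s"],2),"tcp",s["tool_pos"].round(1),"yaw",np.degrees(s["ee_rot"]).round(1),"q",np.degrees(s["joints"]).round(0),"w",round(s["width"],1),"F",s["force"].round(1))
    rel=s["tool_pos"][:2]-M; print("rel sleeve x,y",(rel@U).round(1),(rel@N).round(1))
    print("shift m",(R.inv().apply(np.array([x,y,z])-s["tool_pos"])/1000).round(4),"rot",(R.inv()*T).as_rotvec().round(4))
def gos(a,b,z,yaw): p=M+a*U+b*N; go(p[0],p[1],z,yaw)   # sleeve coordinates
E
python3 -c "
from h import *
go(471.2,-85.3,130,141.2)"
```

```text
t 0.1 tcp [ 143.5 -633.6  230.7] yaw [ -90.1    0.  -167.2] q [-80.  28.  91.  -0.  61.  -3.] w 85.9 F [-0.2 -0.2 -1.5]
rel sleeve x,y 135.7 -634.6
shift m [-0.4407  0.1012 -0.4622] rot [1.e-03 9.e-01 5.e-04]
```

Call:
carry_out(moves=[-0.44,0.1,-0.462,0.001,0.9,0,100,-0.44,0.1,-0.462,0.001,0.9,0,100,-0.44,0.1,-0.462,0.001,0.9,0,100,-0.44,0.1,-0.462,0.001,0.9,0,100,-0.44,0.1,-0.462,0.001,0.9,0,100,-0.44,0.1,-0.462,0.001,0.9,0,100,-0.44,0.1,-0.462,0.001,0.9,0,100,-0.44,0.1,-0.462,0.001,0.9,0,100], force=40)

```text
time_s: 0.9
tool_pos: [339.8, -305.0, 171.3]
ee_rot: [-1.571, -0.0, 2.462]
force: [2.0, 0.0, 0.0]
width: 85.5
```

```bash
python3 -c "
from h import *
go(471.2,-85.3,130,141.2)"
```

```text
t 0.9 tcp [ 339.8 -305.   171.3] yaw [-90.   -0.  141.1] q [-46.  17. 120.  -0.  43.  83.] w 85.5 F [2. 0. 0.]
rel sleeve x,y 82.8 -255.5
shift m [ 0.0359  0.0412 -0.2535] rot [-0.0002 -0.0026  0.0003]
```

Call:
carry_out(moves=[0.036,0.041,-0.2535,0,-0.003,0,100,0.036,0.041,-0.2535,0,-0.003,0,100,0.036,0.041,-0.2535,0,-0.003,0,100,0.036,0.041,-0.2535,0,-0.003,0,100,0.036,0.041,-0.2535,0,-0.003,0,100,0.036,0.041,-0.2535,0,-0.003,0,100,0.036,0.041,-0.2535,0,-0.003,0,100,0.036,0.041,-0.2535,0,-0.003,0,100])

```text
time_s: 1.7
tool_pos: [470.6, -85.6, 130.1]
ee_rot: [-1.57, -0.001, 2.465]
force: [-0.8, 0.2, -0.5]
width: 85.7
```

```bash
python3 -c "
from h import *
go(471.2,-85.3,6,141.2)
p,d=viewer.get_image('side'); cv2.imwrite('pics/s1.png',p[...,::-1])"
```

```text
t 1.7 tcp [470.6 -85.6 130.1] yaw [-90.   -0.  141.3] q [-14.  22. 119.  -0.  39. 115.] w 85.7 F [-0.8  0.2 -0.5]
rel sleeve x,y 47.2 -2.6
shift m [-0.0004  0.1241 -0.0007] rot [-0.0006  0.001   0.0009]
```

View pics/s1.png

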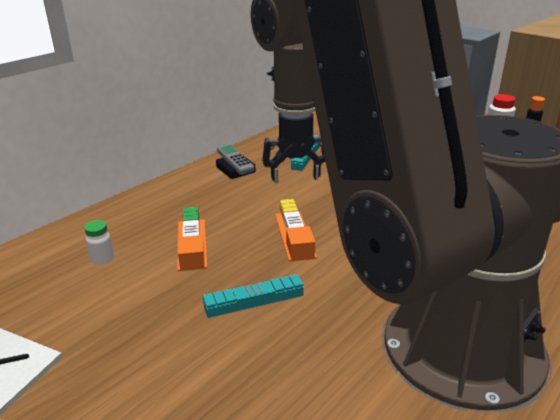

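The side view shows the open gripper at (297,165), centred above the target box at (293,222), with its jaws across the width. Now I lower it to TCP z of about 7.

Call:
carry_out(moves=[0,0.04,-0.001,0,0.001,0,100,0,0.08,-0.001,0,0.001,0,100,0,0.11,-0.001,0,0.001,0,100,0,0.123,-0.001,0,0.001,0,100,0,0.123,-0.001,0,0.001,0,100])

```text
time_s: 2.25
tool_pos: [469.4, -86.5, 5.9]
ee_rot: [-1.569, -0.003, 2.461]
force: [0.1, -0.4, 0.2]
width: 85.4
```

```bash
python3 -c "
from h import *
go(471.2,-85.3,6,141.2)"
```

```text
t 2.25 tcp [469.4 -86.5   5.9] yaw [-89.9  -0.2 141. ] q [-14.  35. 123.  -0.  22. 115.] w 85.4 F [ 0.1 -0.4  0.2]
rel sleeve x,y 46.9 -4.0
shift m [-0.0007 -0.0001 -0.002 ] rot [-0.0018 -0.0035  0.0033]
```

Call:
carry_out(moves=[0,0,-0.002,-0.002,-0.0035,0.003,100,0,0,-0.002,-0.002,-0.0035,0.003,30,0,0,-0.002,-0.002,-0.0035,0.003,30,0,0,-0.002,-0.002,-0.0035,0.003,30,0,0,-0.002,-0.002,-0.0035,0.003,30,0,0,-0.002,-0.002,-0.0035,0.003,30], force=40)

```text
time_s: 2.85
tool_pos: [471.2, -85.0, 6.7]
ee_rot: [-1.571, 0.001, 2.465]
force: [-1.9, -1.2, 12.9]
width: 35.7
```

```bash
python3 -c "
from h import *
gos(115,0,8.5,141.2)"
```

```text
t 2.85 tcp [471.2 -85.    6.7] yaw [-90.    0.  141.2] q [-14.  35. 123.   0.  21. 115.] w 35.7 F [-1.9 -1.2 12.9]
rel sleeve x,y 47.3 -1.7
shift m [-0.0677 -0.0017 -0.0017] rot [ 0.0007  0.0003 -0.0009]
```

Gripped at 35.7 mm, as the 36 mm box should give. The 13 N upward suggests the tips brush the plate, so I raise 2.5 mm and then draw out.

Call:
carry_out(moves=[0,-0.0025,0,0,0,0,30,-0.015,-0.0025,-0.0005,0,0,0,30,-0.035,-0.0025,-0.001,0,0,0,30,-0.055,-0.0025,-0.0015,0,0,0,30,-0.068,-0.0025,-0.0017,0,0,0,30,-0.072,-0.0025,-0.0017,0,0,0,30,-0.072,-0.0025,-0.0017,0,0,0,30])

```text
time_s: 3.55
tool_pos: [528.2, -128.8, 9.2]
ee_rot: [-1.571, 0.001, 2.464]
force: [0.1, 0.1, -1.4]
width: 35.4
```

```bash
python3 -c "
from h import *
gos(130,0,110,141.2)
p,d=viewer.get_image('top'); cv2.imwrite('pics/t2.png',p[...,::-1])
p,d=viewer.get_image('side'); cv2.imwrite('pics/s2.png',p[...,::-1])"
```

```text
t 3.55 tcp [ 528.2 -128.8    9.2] yaw [-90.    0.  141.2] q [-17.  38. 115.   0.  28. 112.] w 35.4 F [ 0.1  0.1 -1.4]
rel sleeve x,y 119.1 -0.1
shift m [-0.0109 -0.1008 -0.0002] rot [ 0.0006  0.     -0.0005]
```

View pics/t2.png

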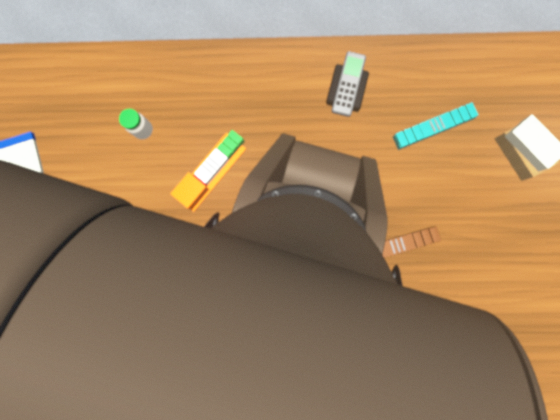

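View pics/s2.png

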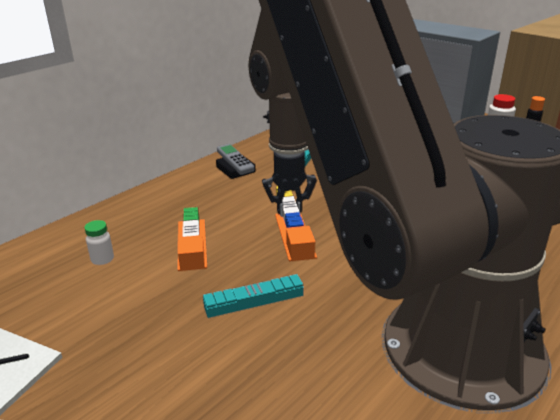

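The box moved with the gripper. In the side view the blue end at (292,219) is now out of the sleeve, at about 119 mm. In the top view the arm covers it. I lift it and start the turn.

Call:
carry_out(moves=[-0.004,-0.04,0,0,0,0,30,-0.008,-0.08,0,0,0,0,30,-0.011,-0.1,0,0,0,0,30,-0.011,-0.1,0,0,-0.15,0,30,-0.011,-0.1,0,0,-0.29,0,30,-0.011,-0.1,0,0,-0.43,0,30,-0.011,-0.1,0,0,-0.57,0,30,-0.011,-0.1,0,0,-0.7,0,30])

```text
time_s: 4.45
tool_pos: [534.9, -134.5, 108.9]
ee_rot: [-1.572, -0.001, -3.112]
force: [0.1, 0.2, -1.5]
width: 35.1
```

Call:
carry_out(moves=[0,0,0,0,-0.15,0,30,0,0,0,0,-0.3,0,30,0,0,0,0,-0.45,0,30,0,0,0,0,-0.6,0,30,0,0,0,0,-0.75,0,30,0,0,0,0,-0.9,0,30,0,0,0,0,-1.04,0,30,0,0,0,0,-1.18,0,30])

```text
time_s: 5.25
tool_pos: [533.9, -133.8, 108.7]
ee_rot: [-1.573, 0.0, -1.926]
force: [0.2, -0.3, -2.1]
width: 35.8
```

```bash
python3 -c "
from h import *
gos(130,0,110,-38.8)"
```

```text
t 5.25 tcp [ 533.9 -133.8  108.7] yaw [ -90.1    0.  -110.3] q [-17.  29. 111.   0.  40.   3.] w 35.8 F [ 0.2 -0.3 -2.1]
rel sleeve x,y 126.8 -0.5
shift m [ 0.0006 -0.0013  0.0032] rot [ 0.002  -1.2486 -0.0017]
```

Call:
carry_out(moves=[0,0,0,0,-0.15,0,30,0,0,0,0,-0.3,0,30,0,0,0,0,-0.45,0,30,0,0,0,0,-0.6,0,30,0,0,0,0,-0.75,0,30,0,0,0.001,0,-0.9,0,30,0,0,0.002,0,-1.05,0,30,0,0,0.003,0.001,-1.19,0,30])

```text
time_s: 6.05
tool_pos: [535.8, -134.2, 108.5]
ee_rot: [-1.571, 0.003, -0.729]
force: [0.5, 0.1, -1.2]
width: 35.0
```

```bash
python3 -c "
from h import *
gos(125,0,110,-38.8)"
```

```text
t 6.05 tcp [ 535.8 -134.2  108.5] yaw [-90.    0.2 -41.8] q [-17.  29. 111.   0.  41. -66.] w 35.0 F [ 0.5  0.1 -1.2]
rel sleeve x,y 128.5 0.4
shift m [-0.0034 -0.0015 -0.0006] rot [ 0.0003 -0.052  -0.0029]
```

Call:
carry_out(moves=[-0.003,0,0,0,-0.052,-0.003,30,-0.003,0,0,0,-0.052,-0.003,30,-0.003,0.03,0,0,-0.052,-0.003,30,-0.003,0.06,0,0,-0.052,-0.003,30,-0.003,0.06,0,0,-0.052,-0.003,30])

```text
time_s: 6.55
tool_pos: [530.8, -131.1, 45.7]
ee_rot: [-1.573, 0.005, -0.679]
force: [-0.1, -0.2, -1.1]
width: 35.4
```

```bash
python3 -c "
from h import *
gos(125,0,10,-38.8)
p,d=viewer.get_image('side'); cv2.imwrite('pics/s3.png',cv2.resize(p[150:290,200:360,::-1],None,fx=4,fy=4)); np.savez('s3.npz',p=p,d=d)
z=np.load('side0.npz')
h=hsv(p).astype(int);H,S,V=h[...,0],h[...,1],h[...,2]
roi=np.zeros(H.shape,bool);roi[165:290,240:345]=1
W=world('side',d)
def rel(Q): return np.c_[(Q[:,:2]-M)@U,(Q[:,:2]-M)@N,Q[:,2]]
for n,m in (('blue',(H>100)&(H<130)&(S>120)),('yellow',(abs(H-29)<5)&(S>130)&(V>100)),('orange',(H<15)&(S>200)&(V>150))):
    m=m&roi&(d>0)
    if m.sum(): q=rel(W[m]); print(n,m.sum(),np.percentile(q,[3,50,97],axis=0).round(1).tolist())
"
```

```text
t 6.55 tcp [ 530.8 -131.1   45.7] yaw [-90.1   0.3 -38.9] q [-17.  34. 113.  -0.  33. -68.] w 35.4 F [-0.1 -0.2 -1.1]
rel sleeve x,y 122.7 -0.3
shift m [0.0025 0.0357 0.0004] rot [ 0.0023 -0.0019 -0.0051]
blue 67 [[105.6, -17.3, 74.2], [168.9, -5.4, 76.9], [195.3, 23.8, 121.6]]
yellow 128 [[21.0, -15.1, 57.1], [46.1, -1.5, 77.0], [72.4, 14.2, 79.1]]
orange 129 [[-65.6, -25.5, 3.9], [-29.8, 25.8, 10.2], [105.1, 31.0, 47.7]]
```

View pics/s3.png

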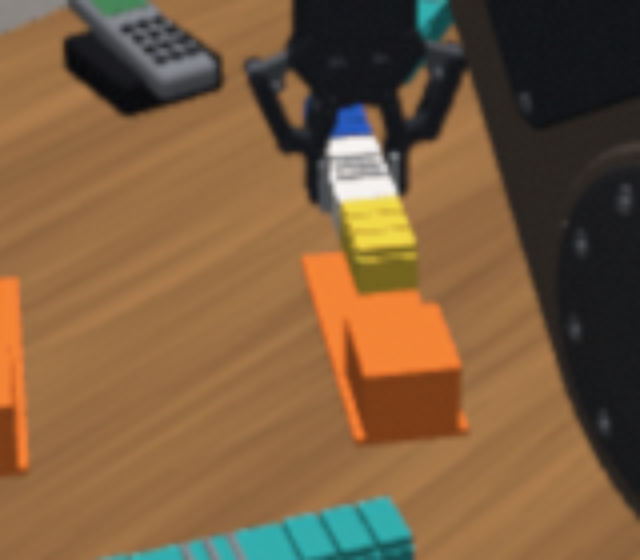

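The side crop shows the yellow end pointing at the sleeve and the blue end away. The box is level, with both tops near z 77, and centred within 1 mm. I lower to box bottom about 2 mm over the plate.

Call:
carry_out(moves=[0.002,0.02,0,0.001,-0.002,-0.003,30,0.002,0.036,0,0.002,-0.002,-0.005,30,0.002,0.036,0,0.002,-0.002,-0.005,30,0.002,0.036,0,0.002,-0.002,-0.005,30])

```text
time_s: 7.0
tool_pos: [533.6, -132.7, 12.5]
ee_rot: [-1.57, -0.002, -0.677]
force: [0.6, -1.1, -1.0]
width: 35.7
```

```bash
python3 -c "
from h import *
gos(41,0,9,-38.8)"
```

```text
t 7.0 tcp [ 533.6 -132.7   12.5] yaw [-90.   -0.1 -38.8] q [-17.  38. 114.  -0.  28. -68.] w 35.7 F [ 0.6 -1.1 -1. ]
rel sleeve x,y 125.9 0.2
shift m [-0.0849  0.0034 -0.0002] rot [-0.0005 -0.0001  0.0019]
```

Call:
carry_out(moves=[0,0.003,0,0,0,0.002,30,-0.015,0.003,0,0,0,0.002,30,-0.03,0.003,0,0,0,0.002,30,-0.045,0.003,0,0,0,0.002,30,-0.045,0.003,0,0,0,0.002,30])

```text
time_s: 7.5
tool_pos: [497.3, -103.7, 10.2]
ee_rot: [-1.571, 0.001, -0.677]
force: [-0.1, 0.4, -1.0]
width: 35.5
```

```bash
python3 -c "
from h import *
gos(41,0,9,-38.8)
p,d=viewer.get_image('side'); cv2.imwrite('pics/s4.png',cv2.resize(p[150:290,200:360,::-1],None,fx=4,fy=4))"
```

```text
t 7.5 tcp [ 497.3 -103.7   10.2] yaw [-90.    0.1 -38.8] q [-15.  36. 119.   0.  25. -67.] w 35.5 F [-0.1  0.4 -1. ]
rel sleeve x,y 79.4 0.0
shift m [-0.0384  0.0013 -0.    ] rot [-0.0002  0.0003 -0.0009]
```

View pics/s4.png

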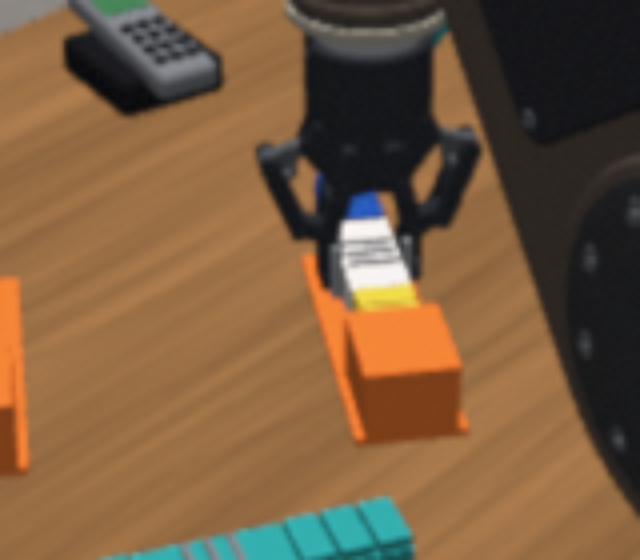

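The yellow end is entering the mouth at about (385,300) in the crop, with no contact force. I continue towards 41 mm.

Call:
carry_out(moves=[-0.012,0.001,0,0,0,0,30,-0.024,0.001,0,0,0,0,30,-0.034,0.001,0,0,0,0,30,-0.038,0.001,0,0,0,0,30,-0.038,0.001,0,0,0,0,30])

```text
time_s: 8.05
tool_pos: [469.8, -80.5, 9.6]
ee_rot: [-1.569, -0.003, -0.676]
force: [3.1, -1.2, -2.2]
width: 35.2
```

```bash
python3 -c "
from h import *
gos(41,0,7,-38.8)"
```

```text
t 8.05 tcp [469.8 -80.5   9.6] yaw [-89.9  -0.2 -38.8] q [-13.  35. 124.   0.  21. -65.] w 35.2 F [ 3.1 -1.2 -2.2]
rel sleeve x,y 43.4 0.9
shift m [-0.0025  0.0026 -0.0009] rot [-0.0017  0.0008  0.0028]
```

Call:
carry_out(moves=[-0.0015,0.0015,-0.0005,-0.002,0.001,0.003,30,-0.0015,0.0025,-0.0005,-0.002,0.001,0.003,30])

```text
time_s: 8.25
tool_pos: [470.0, -80.3, 7.5]
ee_rot: [-1.57, -0.003, -0.677]
force: [6.6, -4.9, 2.1]
width: 35.5
```

```bash
python3 -c "
from h import *
gos(41,0,130,-38.8)
p,d=viewer.get_image('side'); cv2.imwrite('pics/s5.png',cv2.resize(p[150:290,200:360,::-1],None,fx=4,fy=4))"
```

```text
t 8.25 tcp [470.  -80.3   7.5] yaw [-89.9  -0.2 -38.8] q [-13.  35. 124.  -0.  21. -64.] w 35.5 F [ 6.6 -4.9  2.1]
rel sleeve x,y 43.4 1.2
shift m [-0.0021 -0.1225 -0.0011] rot [-0.0011 -0.0002  0.0029]
```

View pics/s5.png

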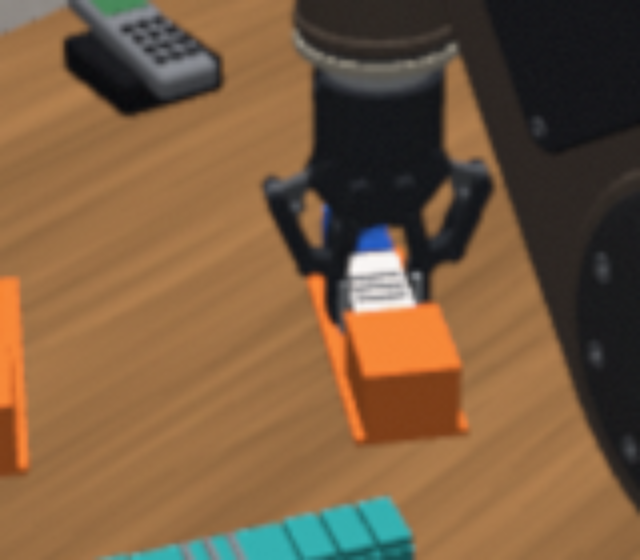

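The yellow end is now fully covered. The 8 N pointing out along the sleeve axis means the box is against the back wall. I release and then lift.

Call:
carry_out(moves=[0,0,0,0,0,0,100,0,0,0,0,0,0,100,0,0,0,0,0,0,100,0,0,0,0,0,0,100,0,0,0,0,0,0,100])

```text
time_s: 8.8
tool_pos: [469.8, -80.2, 7.4]
ee_rot: [-1.57, -0.002, -0.677]
force: [0.4, 0.3, 0.1]
width: 85.2
```

```bash
python3 -c "
from h import *
gos(41,0,130,-38.8)"
```

```text
t 8.8 tcp [469.8 -80.2   7.4] yaw [-89.9  -0.1 -38.8] q [-13.  35. 124.  -0.  21. -64.] w 85.2 F [0.4 0.3 0.1]
rel sleeve x,y 43.2 1.1
shift m [-0.0019 -0.1226 -0.001 ] rot [-0.001  -0.0002  0.0025]
```

Call:
carry_out(moves=[0,-0.04,0,0,0,0,100,0,-0.09,0,0,0,0,100,0,-0.14,0,0,0,0,100,0.01,-0.17,-0.04,0,0,0,100,0.02,-0.17,-0.09,0,0,0,100,0.03,-0.17,-0.14,0,0,0,100,0.05,-0.17,-0.19,0,0,0,100,0.06,-0.17,-0.24,0,0,0,100])

```text
time_s: 9.6
tool_pos: [368.4, -300.0, 177.7]
ee_rot: [-1.57, -0.004, -0.677]
force: [0.7, -0.5, -0.1]
width: 85.7
```

Call:
carry_out(moves=[0.02,0,-0.05,0,0,0,100,0.04,0,-0.1,0,0,0,100,0.06,0,-0.15,0,0,0,100,0.08,0,-0.2,0,0,0,100,0.08,0,-0.2,0,0,0,100,0.08,0,-0.2,0,0,0,100])

```text
time_s: 10.2
tool_pos: [304.4, -508.0, 177.4]
ee_rot: [-1.57, -0.004, -0.68]
force: [1.1, -0.2, -0.2]
width: 85.1
```

Run:
```python
from h import *
gos(41,0,130,-38.8)
p,d=viewer.get_image('top'); cv2.imwrite('pics/t6.png',p[...,::-1]); np.savez('t6.npz',p=p,d=d)
h=hsv(p).astype(int);W=world("top",d);H,S,V=h[...,0],h[...,1],h[...,2]
roi=np.zeros(H.shape,bool); roi[180:290,220:345]=1
Wt=world("top",d,37.)
wh=big(roi&(S<60)&(V>130)); show("white",wh,Wt,W)
b=big(roi&(H>100)&(H<130)&(S>60)); show("blue",b,Wt,W)
m=big(wh|b); show("box",m,Wt,W)
q=Wt[m][:,:2]-M; print("along",np.percentile(q@U,[0.5,99.5]).round(1),"side",np.percentile(q@N,[1,50,99]).round(1))
print("yellow px",(roi&(abs(H-29)<4)&(S>120)&(V>150)).sum())
p0=np.load("top0.npz")["p"]; print("diff green/bottle area",np.abs(p.astype(int)-p0)[100:215,110:248].mean(), (np.abs(p.astype(int)-p0)[100:215,110:248].max(-1)>40).sum())
```

```text
t 10.2 tcp [ 304.4 -508.   177.4] yaw [-90.   -0.2 -38.9] q [ -62.   26.  103.    0.   51. -113.] w 85.1 F [ 1.1 -0.2 -0.2]
rel sleeve x,y 182.4 -435.9
shift m [-0.1427  0.0471  0.4355] rot [-0.0007 -0.0026  0.0039]
white 546 [465.7 -80.5  37. ] z [31.4 35.3 38.6] [469.  -82.9] [35.9 89.5] 51.2
[[422.79998779296875, -68.9000015258789], [492.6000061035156, -124.9000015258789], [515.0999755859375, -97.0], [445.29998779296875, -40.900001525878906]]
blue 352 [ 519.9 -124.1   37. ] z [32.9 37.2 40.2] [ 519.6 -124.1] [33.5 57.5] 52.1
[[486.6000061035156, -119.69999694824219], [531.9000244140625, -155.0], [552.5, -128.5], [507.20001220703125, -93.19999694824219]]
box 898 [486.9 -97.6  37. ] z [31.5 36.  39.6] [488.2 -98.4] [ 35.9 138.9] 51.2
[[422.79998779296875, -68.9000015258789], [531.0999755859375, -155.8000030517578], [553.5999755859375, -127.9000015258789], [445.29998779296875, -40.900001525878906]]
along [  0.4 137.7] side [-18.9  -1.7  15.8]
yellow px 0
diff green/bottle area 1.5779458097038437 0
```

View pics/t6.png

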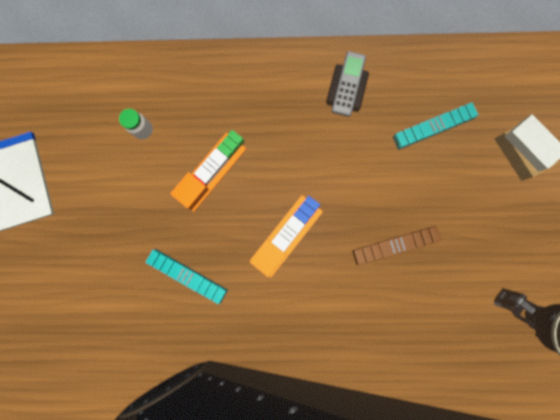

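The top view shows the blue end out at (308,208), no yellow, and the box flat and aligned. Its outer end is about 138–139 mm out, so its centre is at about 39 mm, fully home. Sideways it is about −1.6 mm. The green/red box and the bottle look unchanged, and the arm is clear.

```bash
python3 -c "
from workcell import bot
print(bot.finish_job())"
```

```text
the job is handed in; nothing more can be done
None
```

I drew the yellow-and-blue box about 119 mm out of its sleeve, turned it end for end above the desk and slid it back in yellow end first. I pushed until it met the back wall at about 8 N, then released it and moved the arm clear. The job was handed in at about 10.3 s of the 43 s allowed.

- **Box position:** the last top view puts its centre about 39 mm out, where fully home is 40. It is about 1.6 mm off to the side, with no measurable skew, and its top is at z of about 36–37 mm. The blue end is outside and no yellow shows.
- **Things to leave alone:** comparing the area of the green-and-red box and the bottle before and after showed no changed pixels.
- **Disagreements:** the arm read 43 mm out at release while the camera gave 39 mm; both are within tolerance. There was also a brief 13 N upward force when the gripper first closed on the box. It was gone after a small lift.

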